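# Lid the baking canisters

## Task

The two wooden lids have dried on the sloping white rack: put each one on the white canister it fits in shape and size, pushed fully home with its plug inside the mouth and lying level on the rim. Set the lids down rather than dropping them. The third, smallest canister has no lid: it stays open, and the canisters and everything else on the counter stay where they stand.

Things in the scene. Friction and masses are not known exactly. Their poses are not given: they have to be found in the camera images.
- lid_round: Dark wooden lid, about 0.14 kg. Origin: centre of the underside of its 8 mm thick round 102 mm flange; z up. Below: round 81 mm plug, 10 mm deep, narrowing to 72 mm at the foot. On top: paler grip bar 46 mm along x, 14 mm wide along y, top at z = 38 mm. Starts on the rack tilted with it, bar up the slope, plug in the opening; lifts off along its own z.
- lid_square: Dark wooden lid, about 0.14 kg. Origin: centre of the underside of its 8 mm thick square 102 mm flange; z up. Below: square 72 mm plug, 10 mm deep, narrowing to 63 mm at the foot. On top: paler grip bar 46 mm along x, 14 mm wide along y, top at z = 38 mm. Starts on the rack tilted with it, bar up the slope, plug in the opening; lifts off along its own z. Sides along x, y; fits in any quarter turn.
- can_round: Straight-sided open round canister in white glazed ceramic, 110 mm high, 98 mm across outside, 90 mm inside the mouth. Loose, stands upright. Origin: centre of its underside, so its rim lies at z = 110 mm in its own frame; z up. It takes the round lid.
- can_square: Straight-sided open square canister in white glazed ceramic, 110 mm high, 96 mm outside, 79 mm inside the mouth, sides along its x and y. Loose, stands upright. Origin: centre of its underside, so its rim lies at z = 110 mm in its own frame; z up. It takes the square lid.
- can_small: Straight-sided open small round canister in white glazed ceramic, 110 mm high, 78 mm across outside, 69 mm inside. Loose, stands upright. Origin: centre of its underside, so its rim lies at z = 110 mm in its own frame; z up. Neither lid fits it; it stays open and where it is.
- lid_rack: Fixed white plastic frame, 250 mm along y, 110 mm deep, 105 mm high; its face slopes 0.55 rad from level, rising towards its +x. Two 90 mm square openings 60 mm either side of the middle (along y) hold the lids, either one in either place, flange undersides 75 mm above the counter at their centres; a 12 mm ledge along the low edge. Origin: on the counter under the face's centre.
- bowl: Blue enamel bowl, 110 mm across, 50 mm high, origin at its foot's centre. Leave it.
- scoop: Grey plastic flour scoop lying flat, about 185 mm long, 60 mm wide, 34 mm high, blade along +x, handle along -x from the origin. Leave it.
- reamer: Steel citrus reamer lying down, 145 mm long, 46 mm thick, cone along +x, handle along -x from the origin on the counter. Leave it.
- spice_jar: Small glass spice jar, 40 mm across, 75 mm high, origin at its foot's centre. Leave it.
There are look-alikes about, which are no part of the job. What is shaped like the can_square but purple or red is not meant.

How it is judged:
At the end, for the whole second after the job is handed in: Each lid at rest on its canister: centres within 8 mm, flange 105.5 to 113.5 mm above the canister's foot, both level within 0.06 rad, square sides within 0.12 rad (any quarter turn). Lidded canisters within 40 mm of their start; small one upright, within 30 mm (horizontal distance between lid_round and can_round below 0.008 m and z of lid_round in the frame of can_round between 0.1055 and 0.1135 m and angle between each of lid_round, can_round, lid_square, can_square, can_small's own z axis and vertical below 0.06 rad and distance of each of can_round, can_square from where it was at the start of the episode below 0.04 m and linear speed of each of lid_round, can_round, lid_square, can_square below 0.03 m/s and horizontal distance between lid_square and can_square below 0.008 m and z of lid_square in the frame of can_square between 0.1055 and 0.1135 m and (angle between the x axis of lid_square and the x axis of can_square, either way round below 0.12 rad or angle between the x axis of lid_square and the y axis of can_square, either way round below 0.12 rad) and distance of can_small from where it was at the start of the episode below 0.03 m); the robot touches nothing.
It fails at once if a lid is dropped or thrown (moving faster than 0.5 m/s, as after falling over 13 mm, with no finger on it) ((linear speed of lid_round above 0.5 m/s and contact force between lid_round and the fingers below 0.05 N) or (linear speed of lid_square above 0.5 m/s and contact force between lid_square and the fingers below 0.05 N)).
It fails at once if the small canister or another bystander is moved more than 30 mm (distance of any of can_small, bowl, scoop, reamer, spice_jar from where it was at the start of the episode above 0.03 m).
It also fails if it takes over 51 s, if anything falls off the work surface, if the arm or the gripper's body presses on something with over 40 N, if the wrist force passes 120 N, or if a joint passes its speed limit or range.

## Robot

A 6-joint arm with a two-finger parallel gripper is mounted at the origin on the work surface. World frame = base frame: x ahead of the robot, y to its left, z up, the work surface at z = 0. Lengths are in m, angles in rad, forces in N, time in s.
With the tool pointing down it reaches from about 0.35 to 0.725 m from the base axis. Payload 6 kg.
Tool frame: the origin (TCP) lies midway between the tips of the shut fingers; the grasp point (between the pads) lies 19 mm behind it; z points along the fingers, y is the line along which they close (so a half turn about z gives the same grasp; the last joint's range is limited). The gripper opens to 85 mm and grips with 20 to 120 N. Pads are 22 mm wide; open, the fingers measure 114 mm over their backs; the gripper's body (76 mm by 85 mm) begins 54 mm behind the grasp point. The pads swing forward as they close: fully open they stand 13 mm farther back than shut.
Start: joints at [1.561, 0.04, 0.085, 0, -1.615, -0.334], TCP at [0.202, 0.565, 0.231] pointing down, gripper open.
Joint ranges: [-2.56, 2.56], [-1.29, 2.01], [-1.08, 1.49], [-3.29, 1.98], [-2.81, -0.18], [-2.99, 2.99]. Speed limits (rad/s): [2.57, 2.57, 3.01, 3.14, 3.14, 3.14].

## Interface

Orientations are given as a unit quaternion [x, y, z, w].
In Python, from plant import env, optics, job gives the robot as it stands.
- The arm moves only by the tool drive_tool, never from a script. Its argument "targets" is a list of rows, each a list of 6 numbers: the shift along the world's x, y, z each as a share of 0.075 m, from -1 to 1, then the turn, a rotation vector about the world's x, y, z each as a share of 2 rad, from -1 to 1. In form: [[x, y, z, wx, wy, wz], ...]. A call has 1 to 10 rows; each row shifts and turns the commanded pose from where the row before left it; what a row does not reach is not made up. A row lasts 1/8 s, in which the tool goes at most 62.5 mm and 10.7 degrees, less where a joint would pass 70% of its speed; a pose out of reach is approached as far as the arm can. A call with a number of a shift or a turn outside -1 to 1 is refused whole. A call with a gripper value outside its range is refused whole. "fingers" is the opening, from -1 (shut) to 1 (fully open), set as the call begins (left out, the last holds). The fingers move at their own pace and stop on an object; "squeeze" is the grip in N (left out, the last holds). Time passes only in rows, so rows that do not move let the fingers close. It gives the time, the measured TCP pose, the force, the opening and the grip force at its end, in the units of the state.
- env.get_state(): the state, without advancing time (a new reading comes with each control period).
- optics.capture(name): name is "scene" or "top"; returns the picture (420x560x3 uint8, blue, green, red); there is no depth.
- optics.camera_info(name): a dict with "fx", "fy", "cx", "cy" (pixels), "eye" and "rotation" of the camera in the world. Camera axes: x right, y down, z forward; pixel columns grow to the right and rows downward; lengths in m; the calibration is good to about 2 mm. A picture is of the moment at which its call begins. camera_info takes no time and is no camera call.
- job.hand_in(): hands the job in; it is judged then, once.
The state is a dict: "time": time; "joint_pos": joint angles; "qvel": joint speeds; "effort": joint torques, N m; "position": TCP position; "eef_rot": TCP orientation; "wrist_force": force on the tool from outside, world axes, zero at the start; "torque": the same for the moment, N m; "grip_width": finger opening in m; "grasp_force": force on a finger pad.
Only numpy, scipy, OpenCV 4.12 (cv2) and the standard library are available. Lean on these libraries where they do the work, as an engineer would, in place of code of your own. Each camera call takes 0.05 s, during which the arm holds its last target. There are 200 camera calls.

## Working session

There is one attempt and no reset: what is moved stays moved. The work goes in short steps, Python scripts to look and compute and a tool call to move; the robot and the scene stay as the last step left them, time stands still between calls to the robot, and variables do not carry over. Pictures are saved under pics/ and viewed, at most 10 in all, crops included, and the job is handed in when it is done.

Besides the shell and the picture viewer there is one more tool, called after ">>>" as name(argument=value, ...), one argument or row to a line, values as JSON. drive_tool: Moves the arm, as the interface text tells. Its arguments: {"type":"object","properties":{"targets":{"type":"array","items":{"type":"array","items":{"type":"number","minimum":-1,"maximum":1}}},"fingers":{"type":"number"},"squeeze":{"type":"number"}},"required":["targets"]}

```bash
mkdir -p pics; ls
python3 - <<'E'
from plant import env,optics,job
import cv2
for n in("scene","top"):
    cv2.imwrite(f"pics/{n}0.png",optics.capture(n)); print(optics.camera_info(n))
print(env.get_state())
E
```

```text
pics
{'fx': 420.58095823451725, 'fy': 420.58095823451725, 'cx': 276.74588460215875, 'cy': 210.32528805218266, 'eye': array([ 1.29933568, -0.33830863,  0.95242905]), 'rotation': array([ 0.75691038,  0.53641253, -0.21973774, -0.30176747])}
{'fx': 429.64086556788317, 'fy': 429.64086556788317, 'cx': 278.05385425121307, 'cy': 206.0445925494618, 'eye': array([ 0.31965895, -0.07262282,  1.1126202 ]), 'rotation': array([-0.69630479,  0.71261422, -0.04644295,  0.07199766])}
{'time': 0.1, 'joint_pos': array([ 1.56070424e+00,  4.07879674e-02,  8.39547054e-02, -3.66510194e-04,
       -1.61546363e+00, -3.33665009e-01]), 'qvel': array([-0.00085419, -0.0006359 ,  0.00265434,  0.00203391, -0.00042562,
       -0.00084569]), 'effort': array([-5.26103729e-03, -3.69337821e+01,  3.48286128e+01,  6.95165366e+00,
       -4.37557916e-03,  1.29764754e-06]), 'position': array([0.20208185, 0.56466501, 0.23039061]), 'eef_rot': array([ 9.85266293e-01, -1.71025540e-01, -5.98307577e-05,  7.69976043e-04]), 'wrist_force': array([-0.1881399 ,  0.44035657,  0.1044782 ]), 'torque': array([-0.04268033,  0.04353671, -0.01098477]), 'grasp_force': 0.0, 'grip_width': 0.08534191923966054}
```

View pics/scene0.png

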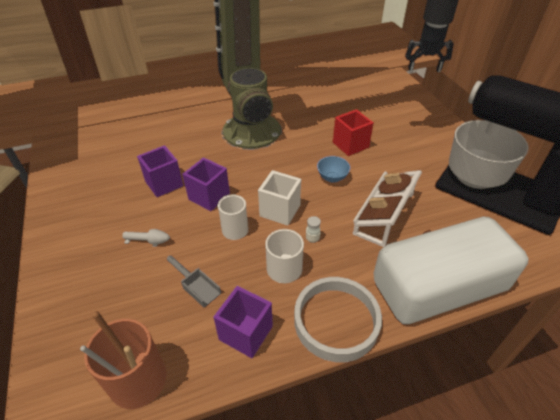

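View pics/top0.png

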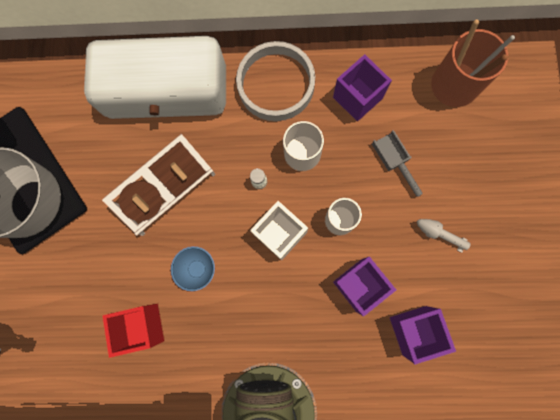

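The scene shows three white cans: round at (285,255), square at (280,197) and small at (233,217). In the top view they are at (303,145), (279,230) and (343,217). The rack is at about (158,185) in the top view, with the left lid looking round and the right one square. I'll zoom in for exact features.

```bash
cat > h.py <<'E'
import numpy as np,cv2
from plant import env,optics,job
from scipy.spatial.transform import Rotation as R
def cam(n):
    c=optics.camera_info(n); return c,R.from_quat(c["rotation"]).as_matrix(),np.array(c["eye"])
def ray(n,uv):
    c,M,e=cam(n); uv=np.atleast_2d(np.asarray(uv,float))
    d=np.c_[(uv[:,0]-c["cx"])/c["fx"],(uv[:,1]-c["cy"])/c["fy"],np.ones(len(uv))]
    return e,d@M.T
def plane(n,uv,z):
    e,d=ray(n,uv); return e+d*((z-e[2])/d[:,2])[:,None]
def proj(n,P):
    c,M,e=cam(n); q=(np.atleast_2d(P)-e)@M
    return np.c_[c["fx"]*q[:,0]/q[:,2]+c["cx"],c["fy"]*q[:,1]/q[:,2]+c["cy"]]
E
python3 - <<'E'
from h import *
print(proj("top",[[0.5,0,0],[.3,0,0],[.4,.1,0]]))
t=cv2.imread("pics/top0.png");s=cv2.imread("pics/scene0.png")
def z(im,x,y,w,h,k): return cv2.resize(im[y:y+h,x:x+w],None,fx=k,fy=k,interpolation=cv2.INTER_CUBIC)
cv2.imwrite("pics/cans.png",z(t,245,115,130,150,4))
cv2.imwrite("pics/rack.png",np.hstack([z(t,98,130,122,110,3.25)[:357],cv2.resize(z(s,345,160,85,85,4.2),(380,357))]))
E
```

```text
[[265.1350343  209.59464107]
 [266.30548686 287.02129657]
 [227.27272039 248.59988073]]
```

View pics/cans.png

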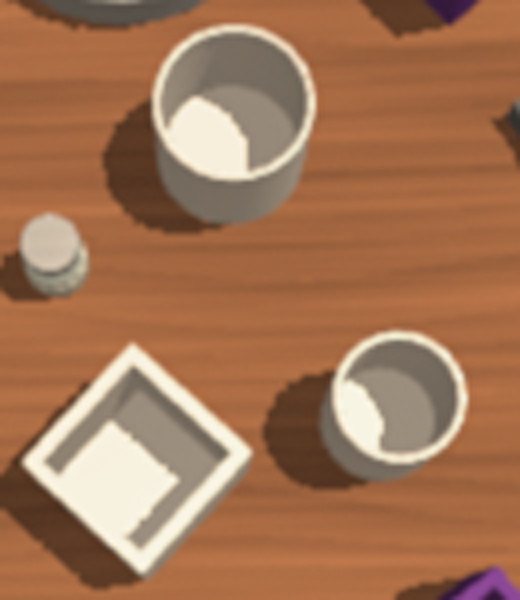

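View pics/rack.png

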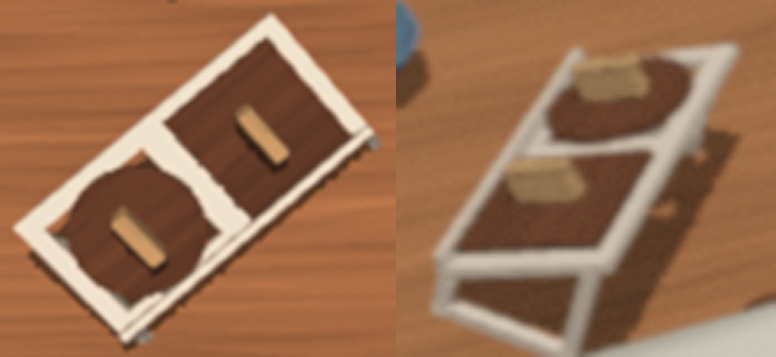

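The first crop shows the round rim centred near (303.6,141), and square rim corners at about (278,201), (308,228), (281,259) and (250.5,230.5). In the rack crop the square lid is on the right, with its bar near (178,172). The round lid is on the left, with its bar near (140,203). The low edge, with the ledge, is at the lower right. Next I'll measure with masks.

Run:
```python
from h import *
from scipy.optimize import least_squares
t=cv2.imread("pics/top0.png");s=cv2.imread("pics/scene0.png")
def comp(mask,seed,rad=6):
    n,l,st,c=cv2.connectedComponentsWithStats(mask.astype(np.uint8))
    ys,xs=np.nonzero(l); i=np.argmin((xs-seed[0])**2+(ys-seed[1])**2); return (l==l[ys[i],xs[i]]).astype(np.uint8)
for nm,im,seeds in(("top",t,dict(round=(303,145,.049),small=(343,217,.039),square=(279,230,0))),("scene",s,dict(round=(285,255,.049),small=(233,217,.039),square=(280,197,0)))):
    hsv=cv2.cvtColor(im,cv2.COLOR_BGR2HSV)
    for k,(u,v,r) in seeds.items():
        m=comp((hsv[...,1]<75)&(hsv[...,2]>85),(u,v))
        c=max(cv2.findContours(m,cv2.RETR_EXTERNAL,cv2.CHAIN_APPROX_NONE)[0],key=cv2.contourArea)
        h=cv2.convexHull(c)
        p=plane(nm,c[:,0]+0.0,.11)[:,:2]; e=np.array(cam(nm)[2][:2]);
        g=plane(nm,[[u,v-8 if nm=="scene" else v-4]],.11)[0,:2]
        if r:
            for _ in range(6):
                d=p-g; a=(g-e)/np.linalg.norm(g-e)
                q=p[(d@a>0.15*np.linalg.norm(d,axis=1))]
                f=least_squares(lambda x:np.hypot(*(q-x[:2]).T)-x[2],[*g,r],loss="soft_l1",f_scale=.001); g=f.x[:2]
            print(nm,k,f.x.round(4),np.abs(f.fun).mean().round(4))
        else:
            # far two sides: fit lines
            x=least_squares(lambda x:(lambda q:[ ]) (x) or np.zeros(3),[0,0,0]) if 0 else None
            f=None;best=None
            for th0 in (np.pi/4,):
                X=np.array([*g,th0])
                for _ in range(8):
                    d=p-X[:2]; a=(X[:2]-e)/np.linalg.norm(X[:2]-e)
                    q=p[d@a>0]
                    def res(x):
                        dd=q-x[:2]; C,S=np.cos(x[2]),np.sin(x[2])
                        return np.maximum(abs(dd@[C,S]),abs(dd@[-S,C]))-.048
                    f=least_squares(res,X,loss="soft_l1",f_scale=.001); X=f.x
            print(nm,k,X.round(4),np.abs(f.fun).mean().round(4),cv2.contourArea(c))
    # bars
    bm=(hsv[...,0]>11)&(hsv[...,0]<25)&(hsv[...,2]>120)&(hsv[...,1]<165)&(hsv[...,1]>70)
    for k,sd in (("sq",(178,172)),("rd",(140,203))) if nm=="top" else (("sq",(378,203)),("rd",(392,179))):
        w=np.zeros_like(bm); w[sd[1]-16:sd[1]+17,sd[0]-16:sd[0]+17]=1
        m=comp(bm&w,sd); ys,xs=np.nonzero(m)
        rc=cv2.minAreaRect(np.c_[xs,ys].astype(np.float32))
        print(nm,k,"bar",len(xs),(xs.mean(),ys.mean()),rc,plane(nm,[rc[0]],.1074).round(4))
h=np.array([[132,343],[252,452],[145,577],[22,462]])/4+[245,115]-.375
P=plane("top",h,.11);print(P.round(4),P.mean(0))
# rack corners top view
h=np.array([[270,15],[375,130],[125,340],[15,230]])/3.25+[98,130]-.35
for z in(.075,.105,.05): print(z,plane("top",h,z)[:,:2].round(4).tolist())
```

```text
top round [ 0.6507 -0.1015  0.0476] 0.0006
top small [ 0.4677 -0.1938  0.0375] 0.0006
top square [ 0.435  -0.0381  0.79  ] 0.0005 1728.5
top sq bar 125 (np.float64(178.32), np.float64(170.712)) ((178.28759765625, 170.68585205078125), (20.037355422973633, 6.114686012268066), 48.8140754699707) [[0.5838 0.2029 0.1074]]
top rd bar 132 (np.float64(139.77272727272728), np.float64(202.71212121212122)) ((139.50160217285156, 202.96006774902344), (20.631019592285156, 7.008893966674805), 47.290611267089844) [[0.5067 0.2957 0.1074]]
scene round [ 0.6496 -0.1008  0.0481] 0.0006
scene small [ 0.4625 -0.1942  0.0377] 0.0009
scene square [ 0.4351 -0.0373  0.7978] 0.0012 1699.5
scene sq bar 175 (np.float64(377.9942857142857), np.float64(202.12571428571428)) ((377.5, 202.0), (10.0, 19.0), 90.0) [[0.5953 0.2001 0.1074]]
scene rd bar 542 (np.float64(390.97047970479707), np.float64(171.45571955719558)) ((392.0, 173.0), (20.0, 32.0), 90.0) [[0.4996 0.3015 0.1074]]
[[ 0.5036 -0.0372  0.11  ]
 [ 0.4368 -0.1062  0.11  ]
 [ 0.3655 -0.042   0.11  ]
 [ 0.4342  0.0289  0.11  ]] [ 0.43500276 -0.03913323  0.11      ]
0.075 [[0.6876, 0.2074], [0.5924, 0.1241], [0.4348, 0.3133], [0.5216, 0.4019]]
0.105 [[0.677, 0.1993], [0.5845, 0.1184], [0.4314, 0.3021], [0.5158, 0.3882]]
0.05 [[0.6965, 0.2141], [0.599, 0.1289], [0.4375, 0.3226], [0.5265, 0.4133]]
```

```bash
cat >> h.py <<'E'
yaw=.70; th=.55
xr=np.array([np.cos(yaw),np.sin(yaw),0]); yr=np.array([-np.sin(yaw),np.cos(yaw),0]); ez=np.array([0,0,1.])
n=-np.sin(th)*xr+np.cos(th)*ez
RG=np.c_[np.cross(yr,-n),yr,-n]              # grasp attitude on the rack
def down(yx):                                 # tool down, tool x at yaw yx
    x=np.array([np.cos(yx),np.sin(yx),0]); return np.c_[x,np.cross(-ez,x),-ez]
BT={"sq":np.array([.5838,.2029,.1074]),"rd":np.array([.5067,.2957,.1074])}
def grasp(k): return BT[k]-.026*n
def step(pos,Rm,lin=.045,ang=.15):
    s=env.get_state(); dp=pos-s["position"]; dr=(R.from_matrix(Rm)*R.from_quat(s["eef_rot"]).inv()).as_rotvec()
    N=int(max(1,np.ceil(np.linalg.norm(dp)/lin),np.ceil(np.linalg.norm(dr)/ang)))
    print("rows",N,"each",(dp/N/.075).round(3).tolist(),(dr/N/2).round(4).tolist(),"dp",dp.round(4),"dr",dr.round(4),"q",s["joint_pos"].round(2),"t",s["time"])
E
python3 -c "
from h import *
step(grasp('sq')+.1*n,RG)"
```

```text
rows 15 each [0.313, -0.344, -0.053] [0.0218, 0.0039, -0.0679] dp [ 0.3521 -0.3867 -0.0599] dr [ 0.6526  0.1157 -2.0361] q [ 1.56  0.04  0.08 -0.   -1.62 -0.33] t 0.1
```

>>> drive_tool(
  targets=[
    [0.313,-0.344,-0.03,0.0218,0.0039,-0.0679],
    [0.313,-0.344,-0.03,0.0218,0.0039,-0.0679],
    [0.313,-0.344,-0.03,0.0218,0.0039,-0.0679],
    [0.313,-0.344,-0.03,0.0218,0.0039,-0.0679],
    [0.313,-0.344,-0.03,0.0218,0.0039,-0.0679],
    [0.313,-0.344,-0.03,0.0218,0.0039,-0.0679],
    [0.313,-0.344,-0.03,0.0218,0.0039,-0.0679],
    [0.313,-0.344,-0.03,0.0218,0.0039,-0.0679],
  ],
  fingers=0,
  squeeze=60,
)

```text
time: 1.1
position: [0.3905, 0.3574, 0.2129]
eef_rot: [0.739, -0.652, -0.058, -0.158]
wrist_force: [0.0, -0.0, 0.8]
grip_width: 0.0431
grasp_force: 0.0
```

>>> drive_tool(
  targets=[
    [0.313,-0.344,-0.08,0.0218,0.0039,-0.0679],
    [0.313,-0.344,-0.08,0.0218,0.0039,-0.0679],
    [0.313,-0.344,-0.08,0.0218,0.0039,-0.0679],
    [0.313,-0.344,-0.08,0.0218,0.0039,-0.0679],
    [0.313,-0.344,-0.08,0.0218,0.0039,-0.0679],
    [0.313,-0.344,-0.08,0.0218,0.0039,-0.0679],
    [0.313,-0.344,-0.08,0.0218,0.0039,-0.0679],
    [0,0,0,0,0,0],
    [0,0,0,0,0,0],
  ],
)

```text
time: 2.22
position: [0.5541, 0.178, 0.1712]
eef_rot: [-0.33, 0.904, 0.093, 0.256]
wrist_force: [0.6, -0.1, -0.1]
grip_width: 0.0429
grasp_force: 0.0
```

```bash
python3 -c "
from h import *
step(grasp('sq')+.1*n,RG);step(grasp('sq'),RG);print(env.get_state()['grip_width'])
cv2.imwrite('pics/top1.png',optics.capture('top'));cv2.imwrite('pics/scene1.png',optics.capture('scene'))
a=cv2.resize(cv2.imread('pics/top1.png')[110:250,80:230],None,fx=2.6,fy=2.6);b=cv2.resize(cv2.imread('pics/scene1.png')[110:250,320:470],None,fx=2.6,fy=2.6)
cv2.imwrite('pics/v1.png',np.hstack([a,b]))"
```

```text
rows 1 each [0.002, -0.001, -0.01] [-0.0002, 0.0005, 0.0002] dp [ 0.0001 -0.0001 -0.0008] dr [-0.0003  0.0009  0.0004] q [ 0.63 -0.46 -0.53 -0.04 -0.95 -1.49] t 2.225
rows 3 each [0.178, 0.149, -0.382] [-0.0001, 0.0002, 0.0001] dp [ 0.0401  0.0336 -0.086 ] dr [-0.0003  0.0009  0.0004] q [ 0.63 -0.46 -0.53 -0.04 -0.95 -1.49] t 2.225
0.04287105756364365
```

View pics/v1.png

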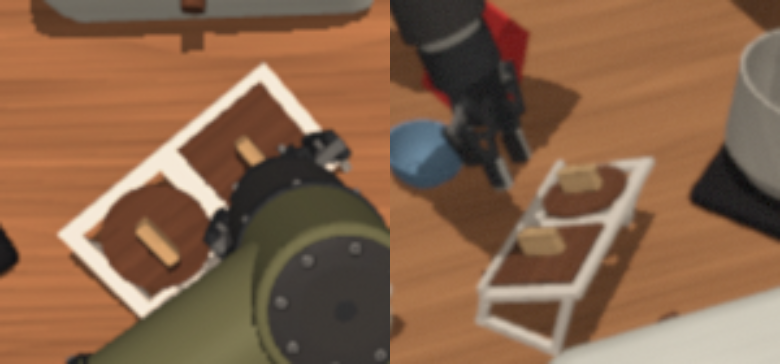

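The picture shows the tilted gripper up the slope normal from the square lid's bar (top crop 250,152; scene crop 541,242). I'll descend along the normal.

>>> drive_tool(
  targets=[
    [0.107,0.09,-0.23,0,0,0],
    [0.107,0.09,-0.23,0,0,0],
    [0.107,0.09,-0.23,0,0,0],
    [0.107,0.09,-0.23,0,0,0],
    [0.053,0.045,-0.115,0,0,0],
    [0.053,0.045,-0.115,0,0,0],
    [0,0,0,0,0,0],
  ],
)

```text
time: 3.2
position: [0.5942, 0.2118, 0.0845]
eef_rot: [-0.329, 0.904, 0.093, 0.255]
wrist_force: [-0.3, 0.4, -1.0]
grip_width: 0.0429
grasp_force: 0.0
```

>>> drive_tool(
  targets=[
    [0,0,0,0,0,0],
    [0,0,0,0,0,0],
    [0,0,0,0,0,0],
    [0,0,0,0,0,0],
    [0,0,0,0,0,0],
  ],
  fingers=-1,
)

```text
time: 3.82
position: [0.5946, 0.2116, 0.0861]
eef_rot: [-0.329, 0.904, 0.093, 0.256]
wrist_force: [-5.1, -2.6, 6.3]
grip_width: 0.013
grasp_force: 59.5
```

>>> drive_tool(
  targets=[
    [-0.053,-0.045,0.115,0,0,0],
    [-0.107,-0.09,0.23,0,0,0],
    [-0.107,-0.09,0.23,0,0,0],
    [-0.107,-0.09,0.23,0,0,0],
    [-0.107,-0.09,0.23,0,0,0],
    [0,0,0.5,0,0,0],
    [0,0,0.5,0,0,0],
    [0,0,0,0,0,0],
  ],
)

```text
time: 4.82
position: [0.5588, 0.1811, 0.2415]
eef_rot: [-0.329, 0.904, 0.093, 0.258]
wrist_force: [0.1, -0.2, -2.7]
grip_width: 0.013
grasp_force: 59.4
```

```bash
python3 -c "
from h import *
q=np.array([.435,-.038,.11]);D=down(-2.356)
step(q+[0,0,.012+.09],D);print(env.get_state()['grip_width'])"
```

```text
rows 6 each [-0.275, -0.487, -0.065] [-0.0312, 0.0342, 0.0071] dp [-0.1238 -0.2191 -0.0295] dr [-0.3746  0.4106  0.0849] q [ 0.63 -0.46 -0.4  -0.04 -1.07 -1.5 ] t 4.825
0.013032924771110378
```

>>> drive_tool(
  targets=[
    [-0.206,-0.365,0,-0.0234,0.0257,0.0053],
    [-0.206,-0.365,0,-0.0234,0.0257,0.0053],
    [-0.206,-0.365,0,-0.0234,0.0257,0.0053],
    [-0.206,-0.365,0,-0.0234,0.0257,0.0053],
    [-0.206,-0.365,0,-0.0234,0.0257,0.0053],
    [-0.206,-0.365,0,-0.0234,0.0257,0.0053],
    [-0.206,-0.365,-0.19,-0.0234,0.0257,0.0053],
    [-0.206,-0.365,-0.2,-0.0234,0.0257,0.0053],
    [0,0,0,0,0,0],
    [0,0,0,0,0,0],
  ],
)

```text
time: 6.08
position: [0.4347, -0.0374, 0.2082]
eef_rot: [-0.382, 0.924, 0.0, -0.002]
wrist_force: [-0.2, 0.3, -0.6]
grip_width: 0.0131
grasp_force: 59.1
```

```bash
python3 -c "
from h import *
q=np.array([.435,-.038,.11]);D=down(-2.356)
step(q+[0,0,.012+.09],D)
a=optics.capture('top');b=optics.capture('scene')
cv2.imwrite('pics/top2.png',a);cv2.imwrite('pics/scene2.png',b)
cv2.imwrite('pics/v2.png',np.hstack([cv2.resize(a[170:290,220:340],(400,400)),cv2.resize(b[120:240,220:340],(400,400),interpolation=cv2.INTER_CUBIC)]))"
```

```text
rows 1 each [0.003, -0.007, 0.051] [0.0007, -0.0021, 0.0005] dp [ 0.0003 -0.0006  0.0038] dr [ 0.0015 -0.0043  0.001 ] q [ 0.38 -0.41 -0.35 -0.   -1.64 -1.17] t 6.075
```

View pics/v2.png

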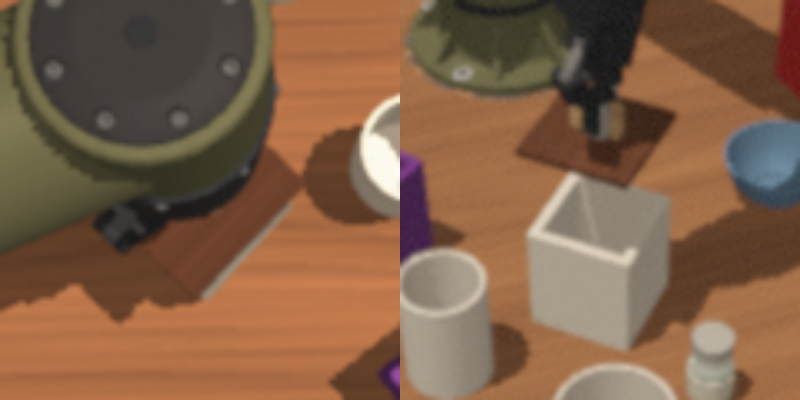

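The lid is held level above the square can. In the scene crop its corners are at (116,152), (227,186) and (276,115). I'll use these to check its offset in the grip.

```bash
python3 -c "
from h import *
h=np.array([[116,152],[227,186],[276,115]])*.3+[220,120]-.35
for z in (.200,.204):
  P=plane('scene',h,z)[:,:2]; print(P.round(4).tolist(),'c',(P[0]+P[2])/2, [np.linalg.norm(P[i]-P[1]) for i in(0,2)], [np.arctan2(*(P[i]-P[1])[::-1]) for i in (0,2)])
h=np.array([[139,258-25],[0,0]])
# can rim in the same view, hand read: left(130,232) near(232,258) right(268,195) back(172,175)
h=np.array([[130,232],[232,260],[268,195],[172,175]])*.3+[220,120]-.35
P=plane('scene',h,.11)[:,:2];print(P.round(4).tolist(),P.mean(0))"
```

```text
[[0.4306, -0.1091], [0.5015, -0.037], [0.43, 0.0337]] c [ 0.43030353 -0.03767278] [np.float64(0.10113475372225643), np.float64(0.10061773098559211)] [np.float64(-2.3487983100665986), np.float64(2.3611776660217334)]
[[0.4352, -0.1103], [0.5058, -0.0387], [0.4347, 0.0318]] c [ 0.4349234 -0.039271 ] [np.float64(0.10059710965680985), np.float64(0.10008283547290159)] [np.float64(-2.3487983100665986), np.float64(2.361177666021734)]
[[0.4344, -0.1019], [0.4973, -0.03], [0.43, 0.0295], [0.375, -0.043]] [ 0.43416419 -0.0363587 ]
```

>>> drive_tool(
  targets=[
    [0,0.013,-0.3,0,0,0],
    [0,0,-0.3,0,0,0],
    [0,0,-0.25,0,0,0],
    [0,0,-0.1,0,0,0],
    [0,0,0,0,0,0],
  ],
)

```text
time: 6.8
position: [0.4347, -0.0368, 0.1372]
eef_rot: [-0.382, 0.924, -0.0, -0.003]
wrist_force: [0.0, -0.2, -1.3]
grip_width: 0.0132
grasp_force: 59.3
```

>>> drive_tool(
  targets=[
    [0,0,-0.05,0,0,0],
    [0,0,-0.05,0,0,0],
    [0,0,-0.05,0,0,0],
    [0,0,-0.02,0,0,0],
    [0,0,0,0,0,0],
  ],
)

```text
time: 7.42
position: [0.4347, -0.0368, 0.1243]
eef_rot: [-0.382, 0.924, -0.0, -0.003]
wrist_force: [-0.6, 0.5, -2.1]
grip_width: 0.0129
grasp_force: 59.3
```

>>> drive_tool(
  targets=[
    [0,0,-0.015,0,0,0],
    [0,0,-0.015,0,0,0],
    [0,0,0,0,0,0],
  ],
)

```text
time: 7.8
position: [0.4347, -0.0368, 0.1221]
eef_rot: [-0.382, 0.924, -0.0, -0.003]
wrist_force: [0.2, -0.8, -1.1]
grip_width: 0.0132
grasp_force: 59.3
```

>>> drive_tool(
  targets=[
    [0,0,-0.013,0,0,0],
    [0,0,0,0,0,0],
  ],
)

```text
time: 8.05
position: [0.4348, -0.0368, 0.1213]
eef_rot: [-0.382, 0.924, -0.0, -0.002]
wrist_force: [-0.2, -0.3, -0.9]
grip_width: 0.0128
grasp_force: 59.3
```

>>> drive_tool(
  targets=[
    [0,0,-0.013,0,0,0],
    [0,0,0,0,0,0],
  ],
)

```text
time: 8.3
position: [0.4349, -0.0368, 0.1212]
eef_rot: [-0.382, 0.924, -0.0, -0.002]
wrist_force: [-3.8, 0.7, 5.7]
grip_width: 0.0128
grasp_force: 60.1
```

Contact came at the expected height, so I'll release and retreat.

>>> drive_tool(
  targets=[
    [0,0,0,0,0,0],
    [0,0,0,0,0,0],
    [0,0,0,0,0,0],
  ],
  fingers=0,
)

```text
time: 8.68
position: [0.4347, -0.0368, 0.1199]
eef_rot: [-0.382, 0.924, -0.0, -0.003]
wrist_force: [-0.1, 0.2, -0.1]
grip_width: 0.0432
grasp_force: 0.0
```

>>> drive_tool(
  targets=[
    [0,0,0.2,0,0,0],
    [0,0,0.4,0,0,0],
    [0,0,0.5,0,0,0],
    [0,0,0.3,0,0,0],
    [0,0,0,0,0,0],
  ],
)

```text
time: 9.3
position: [0.4356, -0.0368, 0.2282]
eef_rot: [-0.382, 0.924, -0.001, -0.0]
wrist_force: [0.3, -0.3, -0.2]
grip_width: 0.0426
grasp_force: 0.0
```

```bash
python3 -c "
from h import *
step(grasp('rd')+.1*n,RG)"
```

```text
rows 8 each [0.069, 0.513, -0.096] [0.0233, -0.0253, -0.0051] dp [ 0.0415  0.3075 -0.0577] dr [ 0.3732 -0.4054 -0.0824] q [ 0.38 -0.41 -0.31  0.   -1.67 -1.17] t 9.3
```

>>> drive_tool(
  targets=[
    [0.069,0.513,-0.096,0.0233,-0.0253,-0.0051],
    [0.069,0.513,-0.096,0.0233,-0.0253,-0.0051],
    [0.069,0.513,-0.096,0.0233,-0.0253,-0.0051],
    [0.069,0.513,-0.096,0.0233,-0.0253,-0.0051],
    [0.069,0.513,-0.096,0.0233,-0.0253,-0.0051],
    [0.069,0.513,-0.096,0.0233,-0.0253,-0.0051],
    [0.069,0.513,-0.096,0.0233,-0.0253,-0.0051],
    [0.069,0.513,-0.096,0.0233,-0.0253,-0.0051],
    [0,0,0,0,0,0],
    [0,0,0,0,0,0],
  ],
)

```text
time: 10.55
position: [0.476, 0.2708, 0.1677]
eef_rot: [-0.331, 0.904, 0.093, 0.252]
wrist_force: [0.0, 0.5, 0.4]
grip_width: 0.0423
grasp_force: 0.0
```

```bash
python3 -c "
from h import *
step(grasp('rd'),RG)
a=optics.capture('top');b=optics.capture('scene')
cv2.imwrite('pics/top3.png',a);cv2.imwrite('pics/scene3.png',b)
cv2.imwrite('pics/v3.png',np.hstack([cv2.resize(a[170:290,220:340],(400,400)),cv2.resize(b[120:240,220:340],(400,400),interpolation=cv2.INTER_CUBIC)]))"
```

```text
rows 3 each [0.183, 0.15, -0.366] [0.0003, -0.0008, -0.0004] dp [ 0.0411  0.0337 -0.0825] dr [ 0.0019 -0.0051 -0.0025] q [ 0.97 -0.62 -0.71  0.17 -0.96 -1.9 ] t 10.55
```

View pics/v3.png

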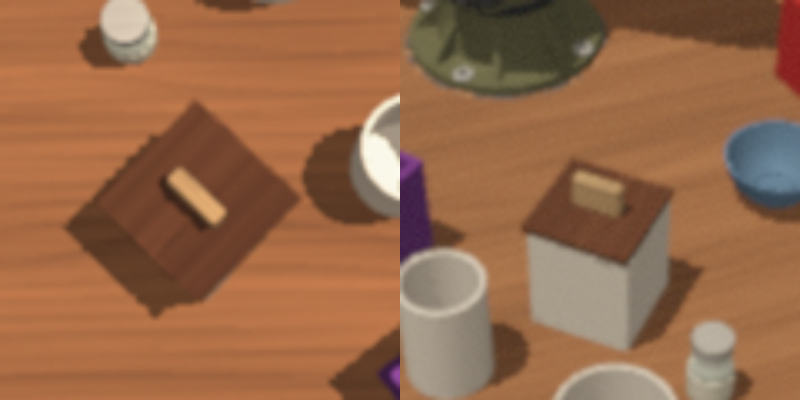

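The square lid is seated and level on its can, at top crop (180,200) and scene crop (600,205). Next is the round lid.

>>> drive_tool(
  targets=[
    [0.11,0.09,-0.22,0,0,0],
    [0.11,0.09,-0.22,0,0,0],
    [0.11,0.09,-0.22,0,0,0],
    [0.11,0.09,-0.22,0,0,0],
    [0.055,0.045,-0.11,0,0,0],
    [0.055,0.045,-0.1,0,0,0],
    [0,0,0,0,0,0],
  ],
)

```text
time: 11.52
position: [0.5175, 0.3045, 0.0856]
eef_rot: [-0.331, 0.905, 0.093, 0.252]
wrist_force: [-0.1, -0.2, 0.4]
grip_width: 0.0426
grasp_force: 0.0
```

>>> drive_tool(
  targets=[
    [0,0,0,0,0,0],
    [0,0,0,0,0,0],
    [0,0,0,0,0,0],
    [0,0,0,0,0,0],
    [0,0,0,0,0,0],
  ],
  fingers=-1,
)

```text
time: 12.15
position: [0.5175, 0.3049, 0.0869]
eef_rot: [-0.331, 0.904, 0.094, 0.253]
wrist_force: [-5.6, -2.6, 4.8]
grip_width: 0.0129
grasp_force: 59.3
```

>>> drive_tool(
  targets=[
    [-0.053,-0.045,0.115,0,0,0],
    [-0.107,-0.09,0.23,0,0,0],
    [-0.107,-0.09,0.23,0,0,0],
    [-0.107,-0.09,0.23,0,0,0],
    [-0.107,-0.09,0.23,0,0,0],
    [0,0,0.5,0,0,0],
    [0,0,0.5,0,0,0],
    [0,0,0,0,0,0],
  ],
)

```text
time: 13.15
position: [0.4816, 0.2746, 0.2423]
eef_rot: [-0.331, 0.904, 0.095, 0.255]
wrist_force: [0.6, -0.3, -2.7]
grip_width: 0.0129
grasp_force: 59.3
```

```bash
python3 -c "
from h import *
q=np.array([.650,-.101,.11]);D=down(-2.44)
step(q+[0,0,.012+.10],D)"
```

```text
rows 10 each [0.225, -0.501, -0.027] [-0.0179, 0.0209, 0.0] dp [ 0.1684 -0.3756 -0.0203] dr [-3.571e-01  4.183e-01  1.000e-04] q [ 0.97 -0.6  -0.56  0.15 -1.08 -1.87] t 13.15
```

>>> drive_tool(
  targets=[
    [0.225,-0.501,0,-0.0179,0.0209,0],
    [0.225,-0.501,0,-0.0179,0.0209,0],
    [0.225,-0.501,0,-0.0179,0.0209,0],
    [0.225,-0.501,0,-0.0179,0.0209,0],
    [0.225,-0.501,0,-0.0179,0.0209,0],
    [0.225,-0.501,0,-0.0179,0.0209,0],
    [0.225,-0.501,0,-0.0179,0.0209,0],
    [0.225,-0.501,0,-0.0179,0.0209,0],
    [0.225,-0.501,-0.13,-0.0179,0.0209,0],
    [0.225,-0.501,-0.14,-0.0179,0.0209,0],
  ],
)

```text
time: 14.4
position: [0.6498, -0.1024, 0.2166]
eef_rot: [-0.344, 0.939, -0.001, -0.004]
wrist_force: [-0.0, 0.8, -1.0]
grip_width: 0.0126
grasp_force: 59.3
```

>>> drive_tool(
  targets=[
    [0,0,0,0,0,0],
    [0,0,0,0,0,0],
  ],
)

```text
time: 14.65
position: [0.6495, -0.1011, 0.2171]
eef_rot: [-0.344, 0.939, -0.001, -0.003]
wrist_force: [-0.3, -0.3, -1.2]
grip_width: 0.0128
grasp_force: 59.5
```

```bash
python3 -c "
from h import *
q=np.array([.650,-.101,.11]);D=down(-2.44)
step(q+[0,0,.012+.10],D)
b=optics.capture('scene');a=optics.capture('top')
cv2.imwrite('pics/scene4.png',b);cv2.imwrite('pics/top4.png',a)
cv2.imwrite('pics/v4.png',np.hstack([cv2.resize(a[80:200,240:360],(400,400)),cv2.resize(b[170:290,225:345],(400,400),interpolation=cv2.INTER_CUBIC)]))"
```

```text
rows 1 each [0.006, 0.002, 0.066] [0.0019, -0.0024, -0.0001] dp [0.0005 0.0001 0.0049] dr [ 0.0038 -0.0047 -0.0002] q [ 0.15  0.2   0.23  0.   -1.61 -1.02] t 14.65
```

View pics/v4.png

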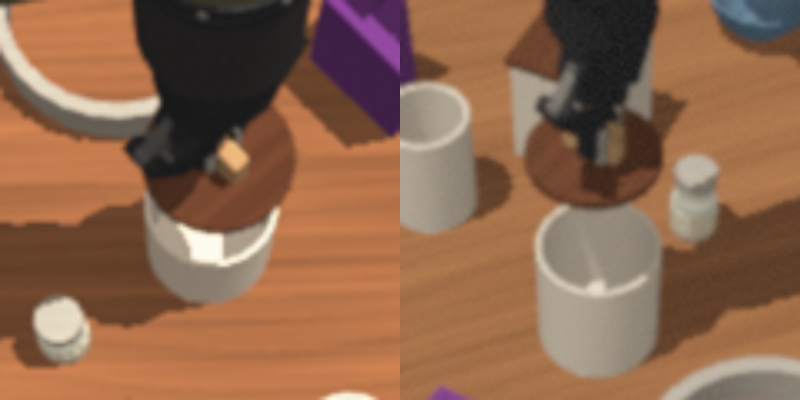

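The round lid is level above its can. In the scene crop it spans x 525–663, and its near lower edge is at y≈207. I'll check the offset.

```bash
python3 -c "
from h import *
a=np.linspace(0,6.283,721);c=np.c_[np.cos(a),np.sin(a)]
def px(n,x,y,z,r,off,u0):
    p=(proj(n,np.c_[c*r+[x,y],np.full(721,z)])-off+.35)/.3+[u0,0]; return p.min(0).round(1),p.max(0).round(1)
x,y,z=.6495,-.1011,.2171
for dz in(-.012,-.0135,-.004,-.0055): print('lid',dz,px('scene',x,y,z+dz,.051,[225,170],400),px('top',x,y,z+dz,.051,[240,80],0))
print('rim',px('scene',.65,-.101,.11,.049,[225,170],400),px('top',.65,-.101,.11,.049,[240,80],0))"
```

```text
lid -0.012 (array([527.7, 111.3]), array([668.2, 214.6])) (array([136.1,  84.4]), array([290.3, 231.6]))
lid -0.0135 (array([527.7, 112.7]), array([668.2, 215.9])) (array([136.1,  85.3]), array([290.2, 232.3]))
lid -0.004 (array([527.3, 103.8]), array([668.7, 207.1])) (array([135.7,  79.6]), array([291.2, 227.9]))
lid -0.0055 (array([527.4, 105.2]), array([668.6, 208.5])) (array([135.7,  80.5]), array([291.1, 228.6]))
rim (array([534.6, 197.4]), array([661.1, 295.6])) (array([142.9, 138. ]), array([277.7, 267.4]))
```

>>> drive_tool(
  targets=[
    [-0.013,0.03,-0.3,0,0,0],
    [0,0,-0.3,0,0,0],
    [0,0,-0.3,0,0,0],
    [0,0,-0.15,0,0,0],
    [0,0,-0.05,0,0,0],
    [0,0,-0.05,0,0,0],
    [0,0,-0.04,0,0,0],
    [0,0,-0.03,0,0,0],
    [0,0,0,0,0,0],
  ],
)

```text
time: 15.88
position: [0.6491, -0.0991, 0.1267]
eef_rot: [-0.344, 0.939, -0.001, -0.002]
wrist_force: [0.5, -0.2, -1.3]
grip_width: 0.0133
grasp_force: 59.5
```

>>> drive_tool(
  targets=[
    [0,0,-0.02,0,0,0],
    [0,0,-0.02,0,0,0],
    [0,0,-0.013,0,0,0],
    [0,0,0,0,0,0],
  ],
)

```text
time: 16.38
position: [0.6493, -0.099, 0.1228]
eef_rot: [-0.344, 0.939, -0.002, -0.002]
wrist_force: [2.6, -0.5, -1.1]
grip_width: 0.0128
grasp_force: 59.6
```

>>> drive_tool(
  targets=[
    [0,0,-0.01,0,0,0],
    [0,0,0,0,0,0],
  ],
)

```text
time: 16.62
position: [0.6492, -0.0991, 0.1221]
eef_rot: [-0.344, 0.939, -0.002, -0.002]
wrist_force: [2.7, 0.7, -0.1]
grip_width: 0.0126
grasp_force: 59.7
```

>>> drive_tool(
  targets=[
    [0,0,-0.013,0,0,0],
    [0,0,0,0,0,0],
  ],
)

```text
time: 16.88
position: [0.6495, -0.0991, 0.1217]
eef_rot: [-0.344, 0.939, -0.002, -0.001]
wrist_force: [3.3, 1.3, 1.6]
grip_width: 0.0132
grasp_force: 60.0
```

>>> drive_tool(
  targets=[
    [0,0,-0.01,0,0,0],
    [0,0,0,0,0,0],
  ],
)

```text
time: 17.12
position: [0.6497, -0.0991, 0.1216]
eef_rot: [-0.344, 0.939, -0.002, -0.001]
wrist_force: [3.5, 1.4, 4.9]
grip_width: 0.013
grasp_force: 60.5
```

The lid is seated. I'll release and retreat towards the base.

>>> drive_tool(
  targets=[
    [0,0,0,0,0,0],
    [0,0,0,0,0,0],
    [0,0,0,0,0,0],
  ],
  fingers=0,
)

```text
time: 17.5
position: [0.6485, -0.0992, 0.1195]
eef_rot: [-0.344, 0.939, -0.001, -0.003]
wrist_force: [-0.4, 0.0, -0.0]
grip_width: 0.0428
grasp_force: 0.0
```

>>> drive_tool(
  targets=[
    [0,0,0.2,0,0,0],
    [0,0,0.4,0,0,0],
    [0,0,0.5,0,0,0],
    [-0.1,0.4,0.5,0,0,0],
    [-0.1,0.5,0.2,0,0,0],
    [-0.1,0.5,0,0,0,0],
    [-0.1,0.5,0,0,0,0],
    [-0.1,0.5,0,0,0,0],
    [-0.1,0.5,0,0,0,0],
    [0,0,0,0,0,0],
  ],
)

```text
time: 18.75
position: [0.6036, 0.1205, 0.2563]
eef_rot: [-0.345, 0.938, -0.001, -0.002]
wrist_force: [0.9, -0.3, 0.2]
grip_width: 0.0428
grasp_force: 0.0
```

```bash
python3 -c "
from h import *
b=optics.capture('scene');a=optics.capture('top')
cv2.imwrite('pics/v5.png',np.hstack([cv2.resize(a[100:270,220:390],(400,400)),cv2.resize(b[150:320,190:360],(400,400),interpolation=cv2.INTER_CUBIC)]))
for nm,im in(('top',a),('scene',b)):
  h=cv2.cvtColor(im,cv2.COLOR_BGR2HSV)"
```

```text
(no output)
```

View pics/v5.png

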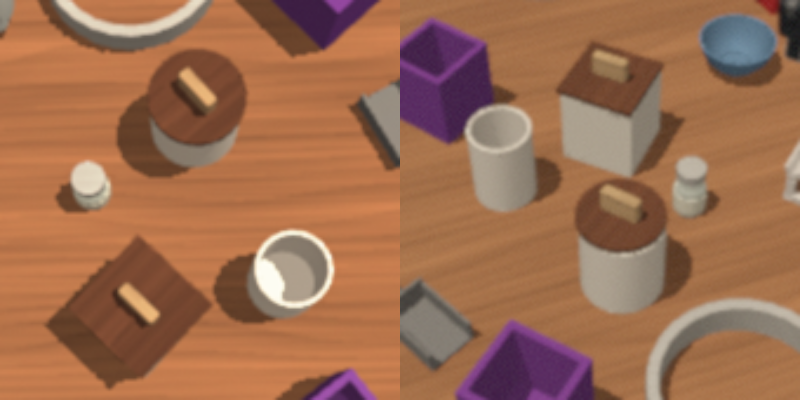

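Both lids sit level on their cans: round at top crop (197,95) and square at (138,308). The small can is open and unmoved.

```bash
python3 -c "
from plant import job
print(job.hand_in())"
```

```text
the job is handed in; nothing more can be done
None
```

I put the round and square lids on their matching canisters, where the last pictures show them level and the small canister still open and in place; I handed the job in at about 19 s, and hand-in returned no verdict.

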